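Clamp a bottle in the shaker

TASK

Get the red-capped bottle ready for shaking: keeping it upright, lower it into the round pocket of the small bench shaker until it stands on the pocket's bottom. Then swing the hinged metal bar over it and press the bar's end down until it rests on its seat, caught under the red spring catch. Leave the green-capped bottle and the small blue-capped vial where they stand.

Things in the scene. Friction and masses are not known exactly. Their poses are not given: they have to be found in the camera images.
- bottle_red: Red-capped bottle, loose, round. Body 44 mm across up to about 65 mm high, then a shoulder narrows to the cap (30 mm across, from 79 to 98 mm high). About 70 g. Origin: centre of its underside, z up.
- bottle_green: Green-capped bottle, loose bystander, 46 mm across, 92 mm high, same shape as the red one. Origin: centre of its underside.
- vial_blue: Small blue-capped vial, loose bystander, 22 mm across, 54 mm high. Origin: centre of its underside.
- shaker: Bench shaker, fixed: white housing 150 (x) by 230 (y) mm, dark platform on it with its top 41 mm above the bench; on that a grey block 74 x 74 x 28 mm with a round pocket. Hinge post at +y of the block (30 mm wide, y 61 to 79 mm, top 159 mm up), seat post and red catch at -y. Origin: centre of its underside, below the pocket; x from the knob panel to the back, y towards the hinge post.
- pocket (a point): Centre of the pocket's bottom, 47 mm above the bench. The pocket is 49 mm across and 22 mm deep (its mouth is 69 mm above the bench). Axes as the shaker's.
- bar_hinge (a point): Point on the bar's hinge axis (parallel to the shaker's x), 68 mm from the pocket's axis towards the shaker's +y, 153 mm above the bench. Fixed to the shaker, axes as the shaker's.
- seat (a point): Where the middle of the bar's round end lies when home: 72 mm from the pocket's axis towards the shaker's -y, 153 mm above the bench. The seat post below is 36 (x) by 14 (y) mm. The red spring catch, 30 mm wide, top 173 mm up, stands 18 to 22 mm further towards -y; its steel nose, 6 mm thick under a steep ramp, overhangs the seat.
- clamp_bar (a joint): Clamp bar angle, rad. 0: level over the pocket, end home on the seat; 1.57: straight up; 2.35: leaning away from the pocket, at its stop. A point at radius r on the bar lies at the hinge + (0, -r cos, r sin) in the shaker's axes. A stiff hinge (0.06 N m) keeps any angle. Over the last 0.1 rad the end pushes the spring catch aside (about 7 N down at the red grip pin), then it snaps over and holds.
- bar_grip (a point): Middle of the red grip pin: a round rod 10 mm thick and 36 mm long, through the bar parallel to the hinge axis, 104 mm from that axis; moves with the bar. Pinch it by its two ends (36 mm apart), so that it can turn between the fingers, or push it. With the bar level, the bottle's body ends 14 mm short of its axis; the seat post begins 29 mm beyond.
- bar_tip (a point): Middle of the bar's end, a cross rod 8 mm thick and 24 mm long, 140 mm from the hinge axis; moves with the bar. The bar is steel, 12 mm wide (along the hinge axis), 8 mm thick. Level, its underside is 4 mm above the cap of a bottle standing on the pocket's bottom; it cannot close over one that is not fully down.
There are look-alikes about, which are no part of the job. Leave any pink look-alike of the bottle_red alone.

How it is judged:
By the outcome, as a careful person would: the job done as asked, in the order asked, and still so for the second after the job is handed in, with the robot touching nothing.
It also fails if it takes over 72 s, if anything falls off the work surface, if the arm or the gripper's body presses on something with over 40 N, if the wrist force passes 120 N, or if a joint passes its speed limit or range.

ROBOT

A 7-joint arm with a two-finger parallel gripper is mounted at the origin on a cart in front of the work surface, level with it; the furniture and walls round the work are solid. World frame = base frame: x ahead of the robot, y to its left, z up, the work surface at z = 0. Lengths are in m, angles in rad, forces in N, time in s.
With the tool pointing down it reaches from about 0.35 to 0.9 m from the base axis. Payload 8.1 kg.
Tool frame: the origin (TCP) lies at the very end of the fingers, on their centre line; the grasp point (between the pads) lies 19 mm behind it; z points along the fingers, y is the direction in which the jaws open and shut (so a half turn about z gives the same grasp; the last joint's range is limited). The gripper opens to 92 mm and grips with 3 to 60 N. Pads are 19 mm wide; open, the fingers measure 130 mm over their backs; the gripper's body (75 mm by 190 mm) begins 47 mm behind the grasp point.
Start: joints at [-1.286, 0.434, 0.025, 1.573, -0.012, 1.134, -0.075], TCP at [0.236, 0.579, 0.227] pointing down, gripper open.
Joint ranges: [-2.62, 2.62], [-0.44, 2.09], [-1.27, 1.32], [0.08, 2.57], [-1.32, 4.46], [0.12, 2], [-2.74, 2.74]. Speed limits (rad/s): [2.22, 2.22, 3.01, 3.01, 3.14, 3.14, 3.14].

INTERFACE

Orientations are given as a rotation vector (axis times angle).
In Python, from cell import status, optics, robot gives the robot as it stands.
- The arm moves only by the tool send_rows, never from a script. Its argument "commands" is a list of rows, each an object with "delta_pos": the shift along the world's x, y, z in m, a list of three; "angular": the turn, a rotation vector about the world's x, y, z in rad, a list of three; "grip": the finger opening in m, from 0 to 0.0918. A call has exactly 10 rows; each row shifts and turns the pose as measured when the row begins; what a row does not reach is not made up. A row lasts 1/10 s, in which the tool goes at most 50 mm and 8.59 degrees, less where a joint would pass 70% of its speed; a pose out of reach is approached as far as the arm can. A call is refused whole if a number of a shift passes 0.05 or a number of a turn 0.15, either way. A call with a gripper value outside its range is refused whole. The fingers move at their own pace and stop on an object; the grip force is fixed at half the most. Time passes only in rows, so rows that do not move let the fingers close, or fill a call up. It gives the time, the measured TCP pose, the force and the opening at its end, in the units of the state.
- status.get_obs(): the state, without advancing time (a new reading comes with each control period).
- optics.capture(name): name is "scene" or "top"; returns (picture, depth): 420x560x3 uint8, red, green, blue; 420x560 float32, m along the optical axis (not along the pixel's ray), 0 where there is no reading.
- optics.camera_info(name): a dict with "fx", "fy", "cx", "cy" (pixels), "eye" and "attitude" of the camera in the world. Camera axes: x right, y up, looking along -z (the intrinsics and any distortion apply to the point x, -y, -z); pixel columns grow to the right and rows downward; lengths in m; the calibration is good to about 2 mm. A picture is of the moment at which its call begins. camera_info takes no time and is no camera call.
- robot.close_job(): hands the job in, once; it reports no verdict.
The state is a dict: "clock": time; "joint_positions": joint angles; "qd": joint speeds; "tau": joint torques, N m; "eef_pos": TCP position; "tool_rot": TCP orientation; "wrist_force": force on the tool from outside, world axes, zero at the start; "wrist_torque": the same for the moment, N m; "gripper_width": finger opening in m.
Only numpy, scipy, OpenCV 4.12 (cv2) and the standard library are available. Lean on these libraries where they do the work, as an engineer would, in place of code of your own. Each camera call takes 0.05 s, during which the arm holds its last target.

## Working session

There is one attempt and no reset: what is moved stays moved. The work goes in short steps, Python scripts to look and compute and a tool call to move; the robot and the scene stay as the last step left them, time stands still between calls to the robot, and variables do not carry over. Pictures are saved under pics/ and viewed, and the job is handed in when it is done.

Besides the shell and the picture viewer there is one more tool, called after "Request:" in YAML: its name, and indented under it one key for each argument. send_rows: Moves the arm, as the interface text tells. Its arguments: {"type":"object","properties":{"commands":{"type":"array"}},"required":["commands"]}

```bash
mkdir -p pics; ls
python3 - <<'E'
from cell import status, optics, robot
import cv2,numpy as np
for n in("scene","top"):
    p,d=optics.capture(n); np.savez(f"{n}0.npz",p=p,d=d)
    cv2.imwrite(f"pics/{n}0.png",p[:,:,::-1]); print(optics.camera_info(n))
print(status.get_obs())
E
```

```text
pics
{'fx': 405.35758248656, 'fy': 405.35758248656, 'cx': 278.03483904674783, 'cy': 207.79207605009782, 'eye': array([ 0.04915179, -0.33399909,  0.62619273]), 'attitude': array([ 0.863414  , -0.44979752, -0.88687346])}
{'fx': 467.14542951541165, 'fy': 467.14542951541165, 'cx': 278.50914615891867, 'cy': 206.1311375507251, 'eye': array([0.49086398, 0.04507712, 1.15602101]), 'attitude': array([ 0.08659733, -0.09790692, -1.59191863])}
{'clock': 0.1, 'joint_positions': array([-1.28559095,  0.43514594,  0.02494287,  1.57400985, -0.01160715,
        1.13400793, -0.075108  ]), 'qd': array([-1.24379104e-03, -2.26001613e-03,  7.06174167e-04, -3.02587547e-03,
        3.26648107e-05,  5.62701032e-04,  7.44287624e-04]), 'tau': array([ 3.42868101e-03, -6.69125605e+01,  9.88432691e-01, -3.15146399e+01,
       -6.04021735e-02,  3.74125235e-02,  5.11921189e-05]), 'eef_pos': array([0.23620306, 0.57814404, 0.22602622]), 'tool_rot': array([-6.05402154e-01, -3.08253882e+00,  2.22503786e-03]), 'wrist_force': array([-0.55542818,  1.33306422,  0.10475135]), 'wrist_torque': array([0.05958403, 0.00410251, 0.00525298]), 'gripper_width': 0.09188558967540335}
```

View pics/scene0.png

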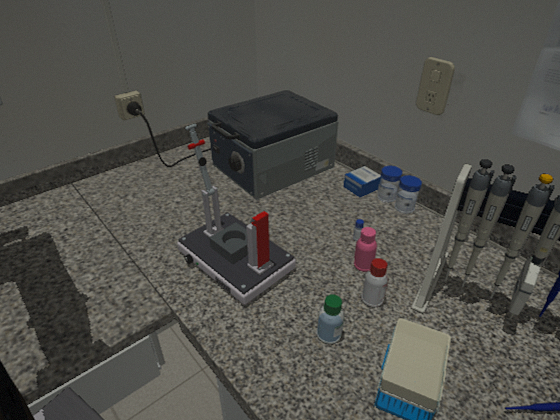

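View pics/top0.png

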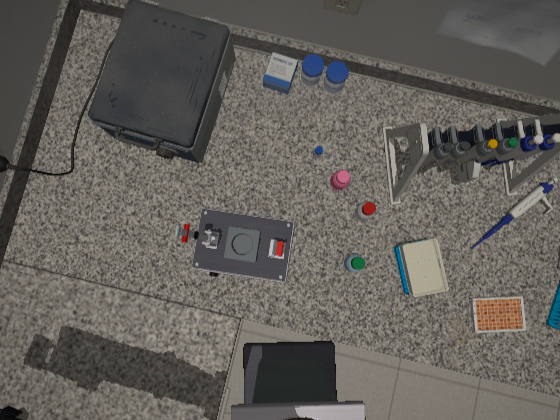

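The red bottle could be confused with: the red-capped white bottle (scene 376,283 / top 368,210), the pink look-alike (367,250 / 341,179), and the green-capped one (331,320 / 357,264). The red cap on a clear/white body at (376,283) fits the description. I'll check it in a crop and measure.

```bash
cat > h.py <<'E'
from cell import status, optics, robot
import cv2,numpy as np
from scipy.spatial.transform import Rotation as R
I={n:optics.camera_info(n) for n in("scene","top")}
def proj(n,P):
    c=I[n];q=R.from_rotvec(c['attitude']).inv().apply(np.atleast_2d(P)-c['eye'])
    return np.c_[c['cx']+c['fx']*q[:,0]/-q[:,2], c['cy']-c['fy']*q[:,1]/-q[:,2]]
def ray(n,u,v):
    c=I[n];return R.from_rotvec(c['attitude']).apply([(u-c['cx'])/c['fx'],-(v-c['cy'])/c['fy'],-1.])
def onz(n,u,v,z):
    d=ray(n,u,v);e=I[n]['eye'];return e+d*(z-e[2])/d[2]
def cloud(n,d):
    c=I[n];v,u=np.indices(d.shape)
    q=np.stack([(u-c['cx'])/c['fx']*d,-(v-c['cy'])/c['fy']*d,-d],-1)
    return R.from_rotvec(c['attitude']).apply(q.reshape(-1,3)).reshape(q.shape)+c['eye']
E
python3 - <<'E'
from h import *
o=status.get_obs()
print(I['top'].keys(), proj('top',o['eef_pos']),proj('scene',o['eef_pos']))
for n in("scene","top"):
    z=np.load(n+"0.npz");p,d=z['p'],z['d'];W=cloud(n,d)
    hsv=cv2.cvtColor(p,cv2.COLOR_RGB2HSV);h,s,v=cv2.split(hsv)
    for name,m in(("red",((h<8)|(h>173))&(s>150)&(v>60)),("pink",(h>160)&(s>60)&(s<=165)&(v>100)),("green",(h>60)&(h<90)&(s>150)),("blue",(h>100)&(h<130)&(s>150))):
        k,l,st,c=cv2.connectedComponentsWithStats(m.astype(np.uint8))
        for i in range(1,k):
            if st[i,4]>12:
                w=W[(l==i)&(d>0)]
                print(n,name,c[i].round(1),st[i],np.median(w,0).round(3),w[:,2].max().round(3) if len(w) else '')
p=np.load("scene0.npz")['p'];q=np.load("top0.npz")['p']
a=cv2.resize(p[180:360,170:420],None,fx=3,fy=3,interpolation=cv2.INTER_CUBIC)
cv2.imwrite("pics/crop_s.png",a[:,:,::-1])
a=cv2.resize(q[140:300,170:400],None,fx=3.4,fy=3.4,interpolation=cv2.INTER_CUBIC)
cv2.imwrite("pics/crop_t.png",a[:,:,::-1])
E
```

```text
dict_keys(['fx', 'fy', 'cx', 'cy', 'eye', 'attitude']) [[ -1.115722   402.38816682]] [[-53.96547838 168.15991379]]
scene red [195.9 143.9] [188 139  17  10  66] [0.546 0.213 0.254] 0.258
scene red [261.9 237.2] [251 211  18  57 620] [0.515 0.029 0.126] 0.175
scene red [378.2 266.9] [371 259  16  18 229] [ 0.599 -0.176  0.096] 0.099
scene pink [368.2 231.4] [361 227  15  10 121] [ 0.68  -0.118  0.097] 0.099
scene pink [366.2 245.3] [357 238  20  14 175] [ 0.67  -0.123  0.067] 0.08
scene pink [361.6 268.2] [354 264  16   7  29] [ 0.667 -0.124  0.004] 0.071
scene green [333.1 300.8] [325 295  17  13 156] [ 0.482 -0.145  0.091] 0.093
scene blue [401.3 177.9] [382 166  39  26 459] [ 0.94  -0.096  0.085] 0.088
scene blue [361.8 185.6] [344 173  37  24 361] [0.935 0.001 0.023] 0.044
scene blue [521.5 193.3] [517 192  11   3  13] [ 0.731 -0.345  0.252] 0.253
scene blue [359.8 222.3] [356 220   8   8  36] [ 0.753 -0.07   0.052] 0.055
scene blue [552.  293.7] [539 272  21  45 191] [ 0.704 -0.447  0.102] 0.147
scene blue [399.4 407.3] [375 392  59  28 634] [ 0.41  -0.302  0.027] 0.047
scene blu
[... 538 characters left out ...]
  12 123] [ 0.483 -0.14   0.092] 0.098
top blue [312.8  64.3] [303  55  21  20 333] [ 0.956 -0.054  0.086] 0.091
top blue [337.1  70.7] [327  61  21  20 321] [ 0.939 -0.112  0.086] 0.091
top blue [275.9  80.6] [264  75  25  12 118] [0.935 0.035 0.043] 0.048
top blue [526.6 143.6] [520 135  16  16 146] [ 0.701 -0.438  0.286] 0.292
top blue [545.9 142.8] [539 134  15  16 112] [ 0.701 -0.475  0.287] 0.291
top blue [318.4 150. ] [315 147   7   7  39] [ 0.754 -0.063  0.054] 0.057
top blue [491.2 161.9] [481 159  22   6  49] [ 0.704 -0.441  0.11 ] 0.16
top blue [546.5 187. ] [541 183  12  10  61] [ 0.656 -0.624  0.026] 0.033
top blue [497.5 226.3] [475 215  38  31 156] [ 0.566 -0.504  0.017] 0.024
```

View pics/crop_s.png

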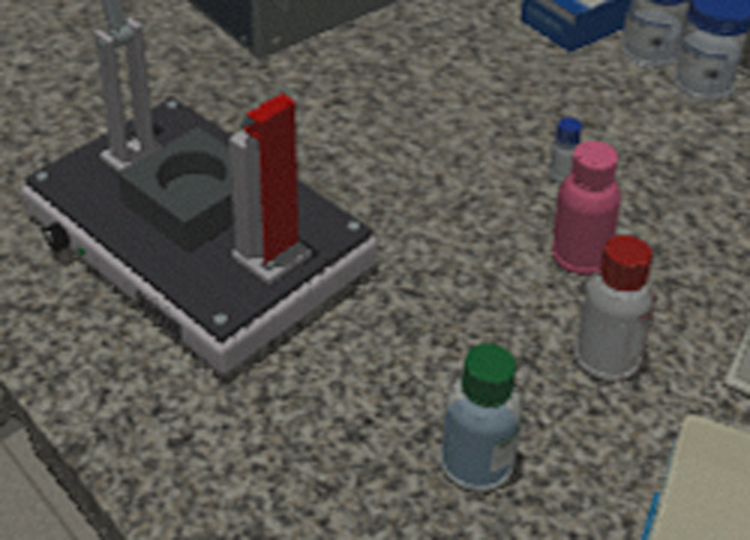

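View pics/crop_t.png

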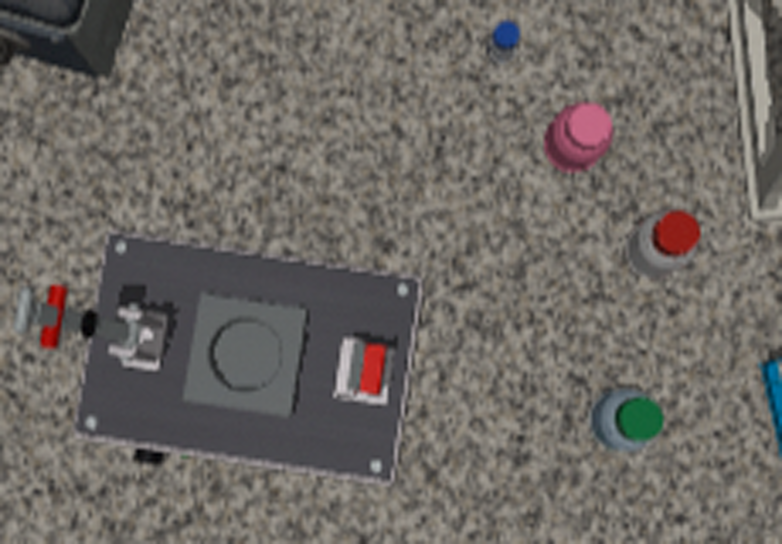

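The close crop confirms it: red cap on white body, pink one separate behind it. Next I'll measure the bottle, block, pocket and bar.

Run:
```python
from h import *
def rect(pts):
    (c,s,a)=cv2.minAreaRect((pts[:,:2]*1000).astype(np.float32));return np.round(c,1),np.round(s,1),round(a,2)
for n in("top","scene"):
    z=np.load(n+"0.npz");p,d=z['p'],z['d'];W=cloud(n,d);Z=W[...,2]
    hsv=cv2.cvtColor(p,cv2.COLOR_RGB2HSV);h,s,v=cv2.split(hsv)
    near=lambda x,y,r:(np.hypot(W[...,0]-x,W[...,1]-y)<r)&(d>0)
    # bottle caps & bodies
    for nm,x,y,ht in(("red",.605,-.171,.098),("green",.484,-.14,.092),("pink",.675,-.113,.098)):
        m=near(x,y,.03)&(Z>ht-.006)
        vv,uu=np.nonzero(m);P=np.array([onz(n,a,b,ht) for a,b in zip(uu,vv)])
        (c,r)=cv2.minEnclosingCircle((P[:,:2]*1000).astype(np.float32))
        print(n,nm,"captop mean",(P.mean(0)*1000).round(1),"encl",np.round(c,1),round(r,1),len(P), "Zmed",np.median(Z[m]).round(4))
    m=near(.52,.11,.08)&(abs(Z-.069)<.006); 
    k,l,st,c=cv2.connectedComponentsWithStats(m.astype(np.uint8));i=1+st[1:,4].argmax()
    print(n,"block",st[i],rect(W[l==i]),np.median(Z[l==i]))
    b=((l==i)*255).astype(np.uint8);cs,hi=cv2.findContours(b,cv2.RETR_CCOMP,cv2.CHAIN_APPROX_NONE)
    for cc,hh in zip(cs,hi[0]):
        if len(cc)>12:
            Q=np.array([onz(n,a,bb,.069) for a,bb in cc[:,0]]);print(n,'hole' if hh[3]>=0 else 'outer',rect(Q),np.round(cv2.fitEllipse((Q[:,:2]*1000).astype(np.float32)),1) if 0 else cv2.fitEllipse((Q[:,:2]*1000).astype(np.float32)))
    m=near(.52,.11,.2)&(abs(Z-.041)<.005)&(v<110)
    k,l,st,c=cv2.connectedComponentsWithStats(m.astype(np.uint8));i=1+st[1:,4].argmax()
    print(n,"platform",st[i],rect(W[l==i]),np.median(Z[l==i]))
    m=near(.52,.035,.05)&(Z>.165)&(s>120);print(n,"catch",rect(W[m]),Z[m].max())
    m=near(.55,.215,.06)&(Z>.2)&(s>120);print(n,"pin",rect(W[m]),W[m].mean(0).round(4),Z[m].max())
```

```text
top red captop mean [ 605.6 -170.2   98. ] encl [ 605.6 -170.2] 14.9 134 Zmed 0.0975
top green captop mean [ 481.8 -140.9   92. ] encl [ 481.9 -140.7] 15.0 136 Zmed 0.0916
top pink captop mean [ 680.2 -113.8   98. ] encl [ 680.2 -113.8] 14.9 129 Zmed 0.0975
top block [224 227  36  36 676] (array([531.8, 123.2]), array([74.1, 73.7]), 80.01) 0.06931457844965361
top outer (array([531.9, 123.2]), array([74.3, 73.9]), 80.14) ((531.7357177734375, 123.04744720458984), (84.45818328857422, 85.2060317993164), 143.7012481689453)
top hole (array([531.6, 123.1]), array([49.4, 50.6]), 43.98) ((531.8212280273438, 123.0587387084961), (50.58427047729492, 50.89907455444336), 75.15743255615234)
top platform [ 192  209  101   72 3788] (array([532.4, 123.4]), array([222.1, 142.5]), 80.1) 0.04142392338761325
top catch (array([517.4,  37.5]), array([12.5, 28.4]), 80.52) 0.17863578009223136
top pin (array([549. , 218.3]), array([ 9.6, 35.4]), 80.1) [0.5488 0.2172 0.2572] 0.2627355652019949
scene red captop mean [ 603.9 -175.4   98. ] encl [ 604.2 -176. ] 16.7 165 Zmed 0.0967
scene green captop mean [ 481.  
[... 182 characters left out ...]
ray([532.6, 119.2]), array([77.5, 75.4]), 77.26) 0.06810939001517813
scene outer (array([531.2, 117.1]), array([79.3, 78.4]), 80.03) ((528.53759765625, 122.08592987060547), (74.4117660522461, 92.73347473144531), 129.031494140625)
scene hole (array([531.6, 116.7]), array([48.4, 47.8]), 72.43) ((531.5556030273438, 116.74529266357422), (46.25574493408203, 49.432430267333984), 52.613563537597656)
scene platform [ 179  224  116   69 2388] (array([534.1, 119.7]), array([224.2, 143.7]), 80.04) 0.040318510339820646
scene catch (array([517.9,  34. ]), array([14.2, 29.2]), 79.86) 0.1746644863656857
scene pin (array([549.5, 213.3]), array([ 9.7, 35.6]), 76.68) [0.5482 0.2127 0.2541] 0.25802695217235017
```

Request:
send_rows:
  commands:
    - {"delta_pos":[0,0,0.045],"angular":[0,0,0],"grip":0.075}
    - {"delta_pos":[0,0,0.045],"angular":[0,0,0],"grip":0.075}
    - {"delta_pos":[0,0,0.045],"angular":[0,0,0],"grip":0.075}
    - {"delta_pos":[0.01,-0.02,0.03],"angular":[0,0,-0.07],"grip":0.075}
    - {"delta_pos":[0.02,-0.042,0],"angular":[0,0,-0.075],"grip":0.075}
    - {"delta_pos":[0.02,-0.042,0],"angular":[0,0,-0.075],"grip":0.075}
    - {"delta_pos":[0.02,-0.042,0],"angular":[0,0,-0.075],"grip":0.075}
    - {"delta_pos":[0.02,-0.042,0],"angular":[0,0,-0.075],"grip":0.075}
    - {"delta_pos":[0.02,-0.042,0],"angular":[0,0,-0.075],"grip":0.075}
    - {"delta_pos":[0.02,-0.042,0],"angular":[0,0,-0.075],"grip":0.075}

```text
clock: 1.1
eef_pos: [0.3626, 0.2981, 0.3909]
tool_rot: [-1.383, -2.812, 0.014]
wrist_force: [0.7, 1.1, 0.7]
gripper_width: 0.0751
```

Run:
```python
from h import *
W=cloud('top',np.load("top0.npz")['d'])
m=(abs(W[...,0]-.6)<.13)&(W[...,1]<-.2)&(W[...,1]>-.32)&(W[...,2]>.03)
for x in np.arange(.48,.73,.02):
    q=W[m&(abs(W[...,0]-x)<.01)]
    if len(q): print(x.round(2),q[q[:,1].argmax()].round(3), q[:,2].max().round(3))
```

```text
0.48 [ 0.482 -0.247  0.052] 0.086
0.5 [ 0.508 -0.246  0.051] 0.087
0.52 [ 0.519 -0.243  0.056] 0.087
0.54 [ 0.53  -0.298  0.047] 0.083
0.64 [ 0.641 -0.247  0.037] 0.077
0.66 [ 0.663 -0.245  0.094] 0.168
0.68 [ 0.689 -0.244  0.192] 0.312
0.7 [ 0.709 -0.242  0.243] 0.312
0.72 [ 0.725 -0.241  0.238] 0.274
```

Request:
send_rows:
  commands:
    - {"delta_pos":[0.023,-0.043,-0.01],"angular":[0,0,-0.07],"grip":0.075}
    - {"delta_pos":[0.023,-0.043,-0.01],"angular":[0,0,-0.07],"grip":0.075}
    - {"delta_pos":[0.023,-0.043,-0.01],"angular":[0,0,-0.07],"grip":0.075}
    - {"delta_pos":[0.023,-0.043,-0.01],"angular":[0,0,-0.07],"grip":0.075}
    - {"delta_pos":[0.023,-0.043,-0.01],"angular":[0,0,-0.07],"grip":0.075}
    - {"delta_pos":[0.023,-0.043,-0.01],"angular":[0,0,-0.07],"grip":0.075}
    - {"delta_pos":[0.023,-0.043,-0.01],"angular":[0,0,-0.07],"grip":0.075}
    - {"delta_pos":[0.023,-0.043,-0.01],"angular":[0,0,-0.07],"grip":0.075}
    - {"delta_pos":[0.023,-0.043,-0.01],"angular":[0,0,-0.07],"grip":0.075}
    - {"delta_pos":[0.023,-0.043,-0.01],"angular":[0,0,-0.07],"grip":0.075}

```text
clock: 2.1
eef_pos: [0.5893, -0.136, 0.2911]
tool_rot: [-2.29, -2.136, 0.002]
wrist_force: [0.8, 0.3, 0.9]
gripper_width: 0.0748
```

Request:
send_rows:
  commands:
    - {"delta_pos":[0.008,-0.018,-0.02],"angular":[0,0,0],"grip":0.075}
    - {"delta_pos":[0.008,-0.018,-0.025],"angular":[0,0,0.01],"grip":0.075}
    - {"delta_pos":[0,0,-0.03],"angular":[0,0,0],"grip":0.075}
    - {"delta_pos":[0,0,-0.03],"angular":[0,0,0],"grip":0.075}
    - {"delta_pos":[0,0,-0.025],"angular":[0,0,0],"grip":0.075}
    - {"delta_pos":[0,0,-0.01],"angular":[0,0,0],"grip":0.075}
    - {"delta_pos":[0,0,0],"angular":[0,0,0],"grip":0.075}
    - {"delta_pos":[0,0,0],"angular":[0,0,0],"grip":0.075}
    - {"delta_pos":[0,0,0],"angular":[0,0,0],"grip":0.075}
    - {"delta_pos":[0,0,0],"angular":[0,0,0],"grip":0.075}

```text
clock: 3.1
eef_pos: [0.6058, -0.1836, 0.1446]
tool_rot: [-2.295, -2.133, 0.011]
wrist_force: [-0.2, -0.3, 0.3]
gripper_width: 0.075
```

```bash
cat >> h.py <<'E'
def snap(n,tag,box=None,f=1):
    p,d=optics.capture(n);np.savez(tag+".npz",p=p,d=d)
    a=p if box is None else cv2.resize(p[box[1]:box[3],box[0]:box[2]],None,fx=f,fy=f,interpolation=cv2.INTER_CUBIC)
    cv2.imwrite(f"pics/{tag}.png",a[:,:,::-1]);return p,d
E
python3 - <<'E'
from h import *
snap('scene','s1',(280,130,480,330),3)
o=status.get_obs();print(o['eef_pos'],o['tool_rot'],proj('scene',o['eef_pos']))
E
```

```text
[ 0.60591145 -0.18367081  0.14472658] [-2.29559766 -2.13363896  0.01090052] [[387.98135582 245.98017357]]
```

View pics/s1.png

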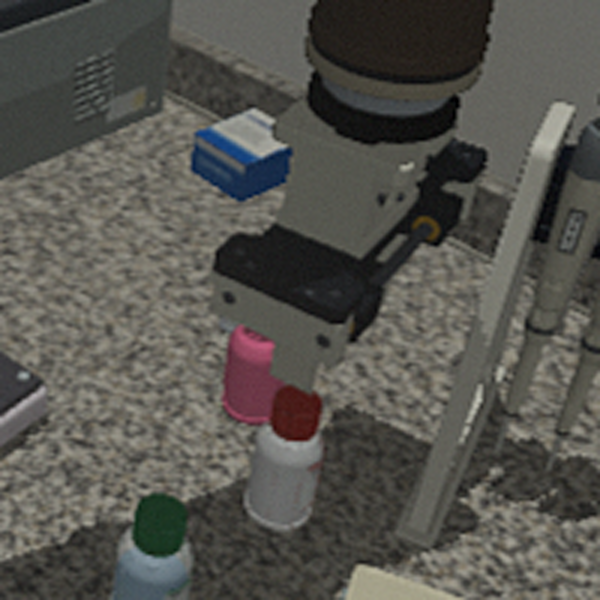

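Run:
```python
from h import *
o=status.get_obs();M=R.from_rotvec(o['tool_rot']).as_matrix();print(M.round(3))
d=np.load('s1.npz')['d'];W=cloud('scene',d)
q=(W-o['eef_pos'])@M   # tool frame coords
for s in (0,):
    m=(d>0)&(abs(q[...,2]+.01)<.011)&(np.hypot(q[...,0],q[...,1])<.075)&(W[...,2]>.12)
    vv,uu=np.nonzero(m);print(len(vv),uu.min()-280,uu.max()-280,vv.min()-130,vv.max()-130)
    print(np.percentile(q[m],[0,5,50,95,100],axis=0).round(4))
```

```text
[[ 0.073  0.997 -0.01 ]
 [ 0.997 -0.073  0.001]
 [ 0.    -0.01  -1.   ]]
84 90 129 96 130
[[-0.0129 -0.0553 -0.0209]
 [-0.0125 -0.0539 -0.0206]
 [-0.0081 -0.052  -0.0156]
 [ 0.0078  0.0502 -0.0055]
 [ 0.0093  0.0548 -0.0008]]
```

Request:
send_rows:
  commands:
    - {"delta_pos":[-0.001,0.0115,0],"angular":[0,-0.01,0],"grip":0.075}
    - {"delta_pos":[0,0,0],"angular":[0,0,0],"grip":0.075}
    - {"delta_pos":[0,0,-0.02],"angular":[0,0,0],"grip":0.075}
    - {"delta_pos":[0,0,-0.02],"angular":[0,0,0],"grip":0.075}
    - {"delta_pos":[0,0,-0.02],"angular":[0,0,0],"grip":0.075}
    - {"delta_pos":[0,0,-0.02],"angular":[0,0,0],"grip":0.075}
    - {"delta_pos":[0,0,-0.015],"angular":[0,0,0],"grip":0.075}
    - {"delta_pos":[0,0,-0.005],"angular":[0,0,0],"grip":0.075}
    - {"delta_pos":[0,0,0],"angular":[0,0,0],"grip":0.075}
    - {"delta_pos":[0,0,0],"angular":[0,0,0],"grip":0.075}

```text
clock: 4.15
eef_pos: [0.6078, -0.1688, 0.0461]
tool_rot: [2.293, 2.139, 0.012]
wrist_force: [0.2, -0.6, 0.5]
gripper_width: 0.0752
```

Run:
```python
from h import *
snap('scene','s2',(300,200,440,340),4)
o=status.get_obs();print(o['eef_pos'],R.from_rotvec(o['tool_rot']).as_matrix().round(3),o['wrist_force'])
```

```text
[ 0.60791964 -0.16880788  0.04625324] [[ 0.069  0.998  0.01 ]
 [ 0.998 -0.069  0.001]
 [ 0.002  0.01  -1.   ]] [ 0.16999514 -0.03773989  0.33567432]
```

View pics/s2.png

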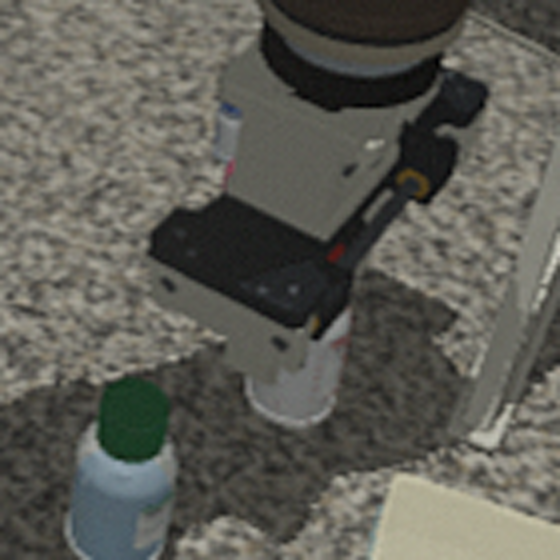

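Request:
send_rows:
  commands:
    - {"delta_pos":[-0.002,-0.003,-0.005],"angular":[0,0.007,0],"grip":0.075}
    - {"delta_pos":[0,0,0],"angular":[0,0,0],"grip":0.075}
    - {"delta_pos":[0,0,0],"angular":[0,0,0],"grip":0.075}
    - {"delta_pos":[0,0,0],"angular":[0,0,0],"grip":0.04}
    - {"delta_pos":[0,0,0],"angular":[0,0,0],"grip":0.035}
    - {"delta_pos":[0,0,0],"angular":[0,0,0],"grip":0.035}
    - {"delta_pos":[0,0,0],"angular":[0,0,0],"grip":0.035}
    - {"delta_pos":[0,0,0],"angular":[0,0,0],"grip":0.035}
    - {"delta_pos":[0,0,0],"angular":[0,0,0],"grip":0.035}
    - {"delta_pos":[0,0,0],"angular":[0,0,0],"grip":0.035}

```text
clock: 5.2
eef_pos: [0.6071, -0.1726, 0.0431]
tool_rot: [2.294, 2.14, 0.007]
wrist_force: [-0.2, -0.1, 0.4]
gripper_width: 0.0416
```

Run:
```python
from h import *
o=status.get_obs();print(o['eef_pos'],R.from_rotvec(o['tool_rot']).as_matrix().round(3),o['wrist_force'],o['gripper_width'])
```

```text
[ 0.60710558 -0.1726277   0.04314986] [[ 0.069  0.998  0.006]
 [ 0.998 -0.069  0.   ]
 [ 0.001  0.006 -1.   ]] [-0.20333967 -0.11263249  0.4321456 ] 0.04157928136973292
```

Request:
send_rows:
  commands:
    - {"delta_pos":[0,0,0.01],"angular":[0,0,0],"grip":0.035}
    - {"delta_pos":[0,0,0.02],"angular":[0,0,0],"grip":0.035}
    - {"delta_pos":[0,0,0.03],"angular":[0,0,0],"grip":0.035}
    - {"delta_pos":[0,0,0.03],"angular":[0,0,0],"grip":0.035}
    - {"delta_pos":[0,0,0.03],"angular":[0,0,0],"grip":0.035}
    - {"delta_pos":[0,0,0.03],"angular":[0,0,0],"grip":0.035}
    - {"delta_pos":[0,0,0.03],"angular":[0,0,0],"grip":0.035}
    - {"delta_pos":[0,0,0.02],"angular":[0,0,0],"grip":0.035}
    - {"delta_pos":[0,0,0.01],"angular":[0,0,0],"grip":0.035}
    - {"delta_pos":[0,0,0],"angular":[0,0,0],"grip":0.035}

```text
clock: 6.2
eef_pos: [0.6038, -0.1729, 0.2662]
tool_rot: [2.297, 2.138, 0.006]
wrist_force: [-0.7, 0.2, -1.3]
gripper_width: 0.0416
```

Run:
```python
from h import *
snap('scene','s3',(270,100,470,300),3)
o=status.get_obs();print(o['eef_pos'],R.from_rotvec(o['tool_rot']).as_matrix().round(3),o['wrist_force'],o['gripper_width'])
```

```text
[ 0.60351721 -0.17277986  0.26527214] [[ 0.072  0.997  0.004]
 [ 0.997 -0.072  0.   ]
 [ 0.001  0.004 -1.   ]] [ 0.13684024 -0.46050086 -0.94773842] 0.04137125765311943
```

View pics/s3.png

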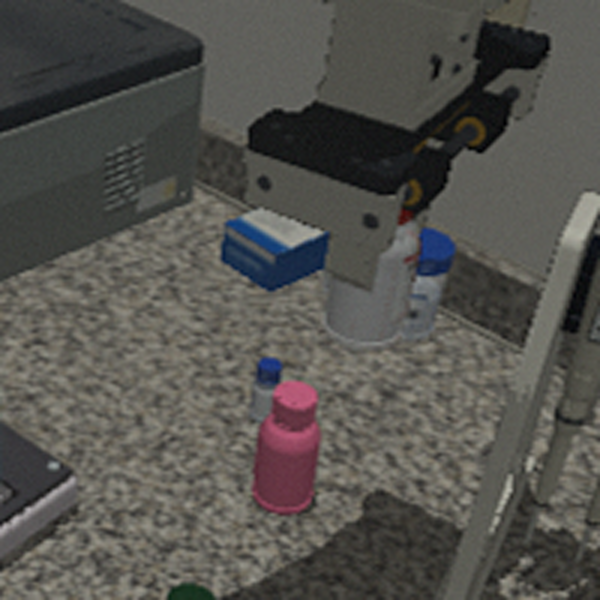

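Request:
send_rows:
  commands:
    - {"delta_pos":[-0.004,0.015,0],"angular":[0,0,-0.01],"grip":0.035}
    - {"delta_pos":[-0.008,0.034,0],"angular":[0,0,-0.013],"grip":0.035}
    - {"delta_pos":[-0.008,0.034,0],"angular":[0,0,-0.013],"grip":0.035}
    - {"delta_pos":[-0.008,0.034,0],"angular":[0,0,-0.013],"grip":0.035}
    - {"delta_pos":[-0.008,0.034,0],"angular":[0,0,-0.013],"grip":0.035}
    - {"delta_pos":[-0.008,0.034,0],"angular":[0,0,-0.013],"grip":0.035}
    - {"delta_pos":[-0.008,0.034,0],"angular":[0,0,-0.013],"grip":0.035}
    - {"delta_pos":[-0.008,0.03,0],"angular":[0,0,-0.013],"grip":0.035}
    - {"delta_pos":[-0.005,0.02,0],"angular":[0,0,0],"grip":0.035}
    - {"delta_pos":[0,0,0],"angular":[0,0,0],"grip":0.035}

```text
clock: 7.25
eef_pos: [0.5255, 0.1056, 0.2505]
tool_rot: [-2.405, -2.008, 0.028]
wrist_force: [0.1, 0.1, -1.3]
gripper_width: 0.0418
```

Request:
send_rows:
  commands:
    - {"delta_pos":[0,0,0],"angular":[0,0,0],"grip":0.035}
    - {"delta_pos":[0,0,0],"angular":[0,0,0],"grip":0.035}
    - {"delta_pos":[0,0,0],"angular":[0,0,0],"grip":0.035}
    - {"delta_pos":[0,0,0],"angular":[0,0,0],"grip":0.035}
    - {"delta_pos":[0,0,0],"angular":[0,0,0],"grip":0.035}
    - {"delta_pos":[0,0,0],"angular":[0,0,0],"grip":0.035}
    - {"delta_pos":[0,0,0],"angular":[0,0,0],"grip":0.035}
    - {"delta_pos":[0,0,0],"angular":[0,0,0],"grip":0.035}
    - {"delta_pos":[0,0,0],"angular":[0,0,0],"grip":0.035}
    - {"delta_pos":[0,0,0],"angular":[0,0,0],"grip":0.035}

```text
clock: 8.25
eef_pos: [0.5252, 0.1007, 0.2485]
tool_rot: [-2.411, -2.002, 0.034]
wrist_force: [-0.7, 0.0, -0.8]
gripper_width: 0.0417
```

Run:
```python
from h import *
snap('scene','s4',(130,80,330,280),3)
o=status.get_obs();print(o['eef_pos'],R.from_rotvec(o['tool_rot']).as_matrix().round(3),o['wrist_force'],o['gripper_width'])
```

```text
[0.52516476 0.10070445 0.24846823] [[ 0.184  0.983 -0.022]
 [ 0.983 -0.184 -0.008]
 [-0.012 -0.02  -1.   ]] [ 0.61440751  0.37705699 -1.43306619] 0.0417178271236303
```

View pics/s4.png

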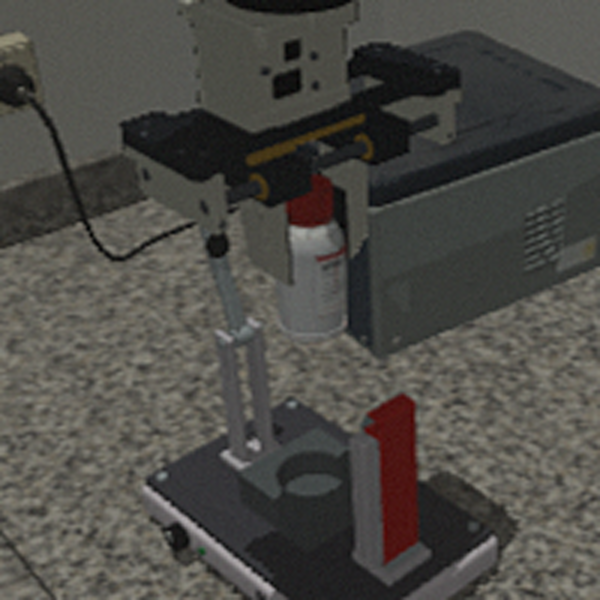

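Request:
send_rows:
  commands:
    - {"delta_pos":[0.006,0.018,0],"angular":[0.006,-0.017,0.006],"grip":0.035}
    - {"delta_pos":[0,0,0],"angular":[0,0,0],"grip":0.035}
    - {"delta_pos":[0,0,-0.02],"angular":[0,0,0],"grip":0.035}
    - {"delta_pos":[0,0,-0.02],"angular":[0,0,0],"grip":0.035}
    - {"delta_pos":[0,0,-0.02],"angular":[0,0,0],"grip":0.035}
    - {"delta_pos":[0,0,-0.02],"angular":[0,0,0],"grip":0.035}
    - {"delta_pos":[0,0,-0.01],"angular":[0,0,0],"grip":0.035}
    - {"delta_pos":[0,0,0],"angular":[0,0,0],"grip":0.035}
    - {"delta_pos":[0,0,0],"angular":[0,0,0],"grip":0.035}
    - {"delta_pos":[0,0,0],"angular":[0,0,0],"grip":0.035}

```text
clock: 9.3
eef_pos: [0.5333, 0.1242, 0.1574]
tool_rot: [2.405, 2.021, 0.002]
wrist_force: [-1.1, -0.8, -0.4]
gripper_width: 0.0413
```

Run:
```python
from h import *
snap('scene','s5',(150,130,310,280),4)
o=status.get_obs();print(o['eef_pos'],R.from_rotvec(o['tool_rot']).as_matrix().round(3),o['wrist_force'],o['gripper_width'])
```

```text
[0.53351337 0.12426966 0.15756544] [[ 0.172  0.985  0.002]
 [ 0.985 -0.172  0.001]
 [ 0.001  0.002 -1.   ]] [ 0.4379401   0.22503056 -1.46277588] 0.04148262388619738
```

View pics/s5.png

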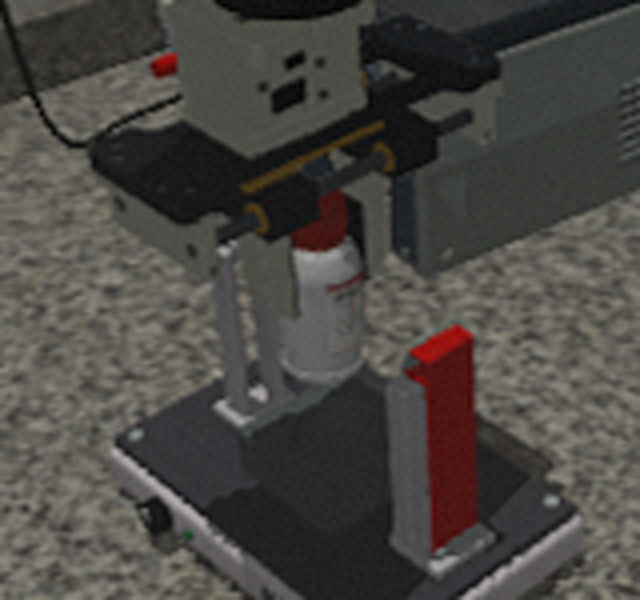

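```bash
cat >> h.py <<'E'
from scipy.optimize import least_squares
def bottle(d,zlo,zhi,c0,r=.022,cam='scene'):
    W=cloud(cam,d);m=(d>0)&(W[...,2]>zlo)&(W[...,2]<zhi)&(np.hypot(W[...,0]-c0[0],W[...,1]-c0[1])<.03)
    return m,W
E
python3 - <<'E'
from h import *
z=np.load('s5.npz');p,d=z['p'],z['d']
hsv=cv2.cvtColor(p,cv2.COLOR_RGB2HSV)
for lo,hi in((.118,.135),(.135,.15),(.118,.15)):
    m,W=bottle(d,lo,hi,(.532,.118))
    m&=hsv[...,2]>90
    # exclude finger: keep right part
    vv,uu=np.nonzero(m)
    P=W[m]
    f=least_squares(lambda c:np.hypot(P[:,0]-c[0],P[:,1]-c[1])-.022,[.532,.118],loss='soft_l1',f_scale=.001)
    print(lo,hi,len(P),uu.min(),uu.max(),vv.min(),vv.max(),f.x.round(4),np.abs(f.fun).mean().round(4))
# silhouette approach on bottle bottom rows
E
```

```text
0.118 0.135 107 221 241 214 224 [0.5334 0.1227] 0.0008
0.135 0.15 97 220 241 207 217 [0.5341 0.1219] 0.0007
0.118 0.15 204 220 241 207 224 [0.5337 0.1224] 0.0008
```

Request:
send_rows:
  commands:
    - {"delta_pos":[-0.0015,-0.004,0],"angular":[0,0,0],"grip":0.035}
    - {"delta_pos":[0,0,0],"angular":[0,0,0],"grip":0.035}
    - {"delta_pos":[0,0,-0.01],"angular":[0,0,0],"grip":0.035}
    - {"delta_pos":[0,0,-0.01],"angular":[0,0,0],"grip":0.035}
    - {"delta_pos":[0,0,-0.01],"angular":[0,0,0],"grip":0.035}
    - {"delta_pos":[0,0,0],"angular":[0,0,0],"grip":0.035}
    - {"delta_pos":[0,0,0],"angular":[0,0,0],"grip":0.035}
    - {"delta_pos":[0,0,0],"angular":[0,0,0],"grip":0.035}
    - {"delta_pos":[0,0,0],"angular":[0,0,0],"grip":0.035}
    - {"delta_pos":[0,0,0],"angular":[0,0,0],"grip":0.035}

```text
clock: 10.35
eef_pos: [0.5325, 0.1199, 0.126]
tool_rot: [2.405, 2.02, 0.006]
wrist_force: [-0.5, 0.1, -0.2]
gripper_width: 0.0416
```

```bash
cat > look.py <<'E'
from h import *
import sys
tag=sys.argv[1]
p,d=snap('scene',tag,(150,130,310,280),4)
o=status.get_obs();print(o['eef_pos'].round(4),R.from_rotvec(o['tool_rot']).as_matrix().round(3)[:,2],o['wrist_force'],o['gripper_width'])
hsv=cv2.cvtColor(p,cv2.COLOR_RGB2HSV)
b=o['eef_pos'][2]-.043
m,W=bottle(d,b+.004,b+.035,(.532,.118));m&=hsv[...,2]>80
P=W[m];f=least_squares(lambda c:np.hypot(P[:,0]-c[0],P[:,1]-c[1])-.022,[.532,.118],loss='soft_l1',f_scale=.001)
print(len(P),f.x.round(4),np.abs(f.fun).mean().round(4), 'lowest z',P[:,2].min())
E
python3 look.py s6
```

```text
[0.5326 0.1199 0.1261] [ 0.004  0.002 -1.   ] [-0.35947009  0.48813498 -0.7480859 ] 0.041262674483875425
234 [0.533  0.1179] 0.0008 lowest z 0.08710679147778655
```

View pics/s6.png

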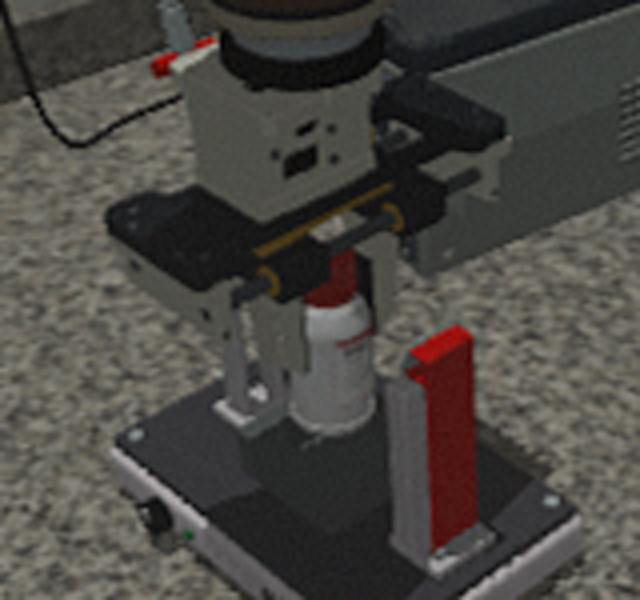

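Request:
send_rows:
  commands:
    - {"delta_pos":[-0.001,-0.001,0],"angular":[0,0,0],"grip":0.035}
    - {"delta_pos":[0,0,0],"angular":[0,0,0],"grip":0.035}
    - {"delta_pos":[0,0,-0.004],"angular":[0,0,0],"grip":0.035}
    - {"delta_pos":[0,0,-0.004],"angular":[0,0,0],"grip":0.035}
    - {"delta_pos":[0,0,-0.004],"angular":[0,0,0],"grip":0.035}
    - {"delta_pos":[0,0,-0.003],"angular":[0,0,0],"grip":0.035}
    - {"delta_pos":[0,0,-0.003],"angular":[0,0,0],"grip":0.035}
    - {"delta_pos":[0,0,0],"angular":[0,0,0],"grip":0.035}
    - {"delta_pos":[0,0,0],"angular":[0,0,0],"grip":0.035}
    - {"delta_pos":[0,0,0],"angular":[0,0,0],"grip":0.035}

```text
clock: 11.4
eef_pos: [0.5326, 0.1195, 0.107]
tool_rot: [2.404, 2.02, 0.01]
wrist_force: [1.1, 0.9, -1.7]
gripper_width: 0.0414
```

```bash
python3 look.py s7
```

```text
[0.5326 0.1195 0.107 ] [ 0.006  0.002 -1.   ] [ 0.01592124  0.829996   -1.73371623] 0.04156659582352098
217 [0.5332 0.1178] 0.0008 lowest z 0.06839141140336191
```

View pics/s7.png

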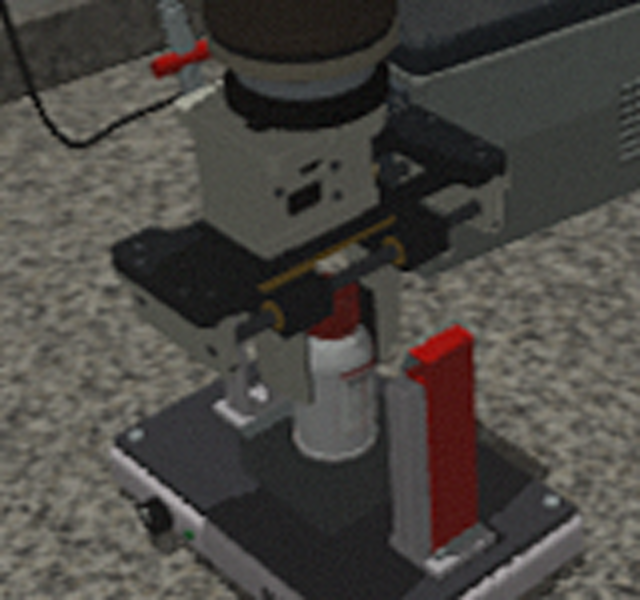

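Request:
send_rows:
  commands:
    - {"delta_pos":[-0.001,-0.0005,-0.003],"angular":[0,0.004,0],"grip":0.035}
    - {"delta_pos":[0,0,-0.003],"angular":[0,0,0],"grip":0.035}
    - {"delta_pos":[0,0,-0.003],"angular":[0,0,0],"grip":0.035}
    - {"delta_pos":[0,0,-0.003],"angular":[0,0,0],"grip":0.035}
    - {"delta_pos":[0,0,-0.002],"angular":[0,0,0],"grip":0.035}
    - {"delta_pos":[0,0,-0.001],"angular":[0,0,0],"grip":0.035}
    - {"delta_pos":[0,0,0],"angular":[0,0,0],"grip":0.035}
    - {"delta_pos":[0,0,0],"angular":[0,0,0],"grip":0.035}
    - {"delta_pos":[0,0,0],"angular":[0,0,0],"grip":0.035}
    - {"delta_pos":[0,0,0],"angular":[0,0,0],"grip":0.035}

```text
clock: 12.45
eef_pos: [0.5326, 0.1194, 0.0912]
tool_rot: [-2.405, -2.021, -0.008]
wrist_force: [1.9, 1.4, -0.4]
gripper_width: 0.0415
```

```bash
python3 look.py s8
```

```text
[0.5325 0.1195 0.0912] [ 0.004  0.003 -1.   ] [ 0.89830621  1.86966705 -0.420094  ] 0.04128932251773576
110 [0.5335 0.1176] 0.0007 lowest z 0.06558460519190334
```

View pics/s8.png

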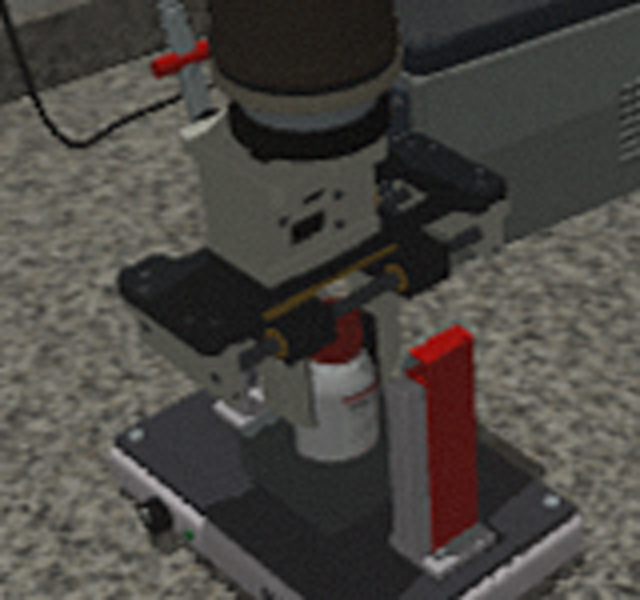

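Request:
send_rows:
  commands:
    - {"delta_pos":[0,0,-0.0015],"angular":[0,0,0],"grip":0.035}
    - {"delta_pos":[0,0,-0.001],"angular":[0,0,0],"grip":0.035}
    - {"delta_pos":[0,0,0],"angular":[0,0,0],"grip":0.035}
    - {"delta_pos":[0,0,0],"angular":[0,0,0],"grip":0.035}
    - {"delta_pos":[0,0,0],"angular":[0,0,0],"grip":0.045}
    - {"delta_pos":[0,0,0],"angular":[0,0,0],"grip":0.055}
    - {"delta_pos":[0,0,0],"angular":[0,0,0],"grip":0.065}
    - {"delta_pos":[0,0,0],"angular":[0,0,0],"grip":0.065}
    - {"delta_pos":[0,0,0],"angular":[0,0,0],"grip":0.065}
    - {"delta_pos":[0,0,0],"angular":[0,0,0],"grip":0.065}

```text
clock: 13.5
eef_pos: [0.5311, 0.1188, 0.0892]
tool_rot: [-2.404, -2.019, -0.005]
wrist_force: [1.2, -0.1, -0.3]
gripper_width: 0.065
```

```bash
python3 look.py s9
```

```text
[0.5311 0.1188 0.0892] [ 0.001  0.004 -1.   ] [-0.06589069  0.23017147  0.54807748] 0.06502413990457892
91 [0.5333 0.1178] 0.0008 lowest z 0.06641744018279194
```

Request:
send_rows:
  commands:
    - {"delta_pos":[0,0,0.01],"angular":[0,0,0],"grip":0.065}
    - {"delta_pos":[0,0,0.02],"angular":[0,0,0],"grip":0.065}
    - {"delta_pos":[0,0,0.03],"angular":[0,0,0],"grip":0.065}
    - {"delta_pos":[0,0,0.035],"angular":[0,0,0],"grip":0.065}
    - {"delta_pos":[0,0,0.035],"angular":[0,0,0],"grip":0.065}
    - {"delta_pos":[0,0,0.035],"angular":[0,0,0],"grip":0.065}
    - {"delta_pos":[0,0,0.035],"angular":[0,0,0],"grip":0.065}
    - {"delta_pos":[0,0,0.025],"angular":[0,0,0],"grip":0.065}
    - {"delta_pos":[0,0,0.015],"angular":[0,0,0],"grip":0.065}
    - {"delta_pos":[0,0,0],"angular":[0,0,0],"grip":0.065}

```text
clock: 14.55
eef_pos: [0.5286, 0.1154, 0.3453]
tool_rot: [-2.409, -2.015, -0.007]
wrist_force: [0.6, 0.1, -0.8]
gripper_width: 0.0649
```

```bash
python3 look.py s10
python3 - <<'E'
from h import *
d=np.load('s10.npz')['d'];W=cloud('scene',d);p=np.load('s10.npz')['p'];hsv=cv2.cvtColor(p,cv2.COLOR_RGB2HSV)
m=(d>0)&(np.hypot(W[...,0]-.532,W[...,1]-.118)<.035)&(W[...,2]>.12)&(W[...,2]<.2)
print(W[m][:,2].max(),np.percentile(W[m][:,2],[80,95]),W[m&(W[...,2]>.14)].mean(0))
E
```

```text
[0.5282 0.1153 0.3442] [ 0.002  0.003 -1.   ] [ 0.00169915 -0.96426844  0.09184318] 0.06517547853255136
0.14621873178478162 [0.14390381 0.14499063] [0.5326247  0.11683644 0.14357752]look.py:10: RuntimeWarning: Mean of empty slice.
  print(len(P),f.x.round(4),np.abs(f.fun).mean().round(4), 'lowest z',P[:,2].min())
  ret = ret.dtype.type(ret / rcount)
Traceback (most recent call last):
  File "look.py", line 10, in <module>
    print(len(P),f.x.round(4),np.abs(f.fun).mean().round(4), 'lowest z',P[:,2].min())
                                                                        ~~~~~~~~~~^^
ValueError: zero-size array to reduction operation minimum which has no identity
```

View pics/s10.png

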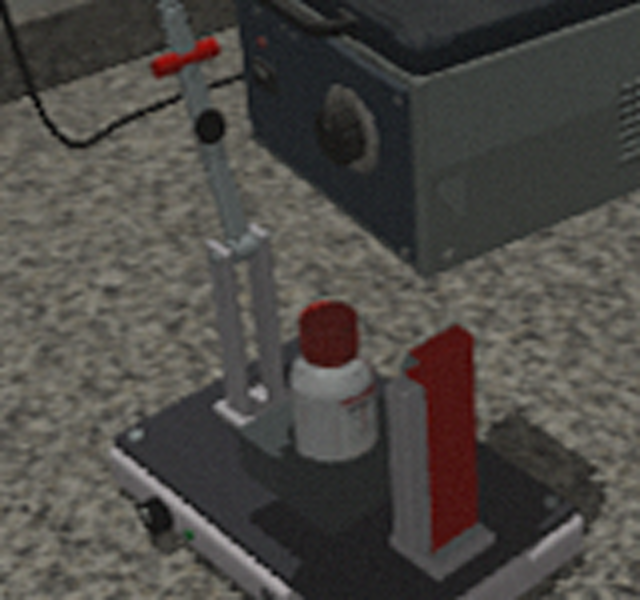

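Run:
```python
from h import *
W=cloud('top',np.load("top0.npz")['d'])
for y in np.arange(.14,.4,.03):
    m=(abs(W[...,1]-y)<.015)&(W[...,2]>.1)&(W[...,0]>.58)
    if m.any(): q=W[m];print(y.round(2),q[q[:,0].argmin()].round(3),q[:,2].max().round(3))
```

```text
0.14 [0.944 0.155 0.158] 0.187
0.17 [0.85  0.185 0.157] 0.19
0.2 [0.761 0.214 0.156] 0.191
0.23 [0.735 0.232 0.151] 0.19
0.26 [0.739 0.248 0.147] 0.191
0.29 [0.733 0.286 0.105] 0.19
0.32 [0.735 0.306 0.17 ] 0.19
0.35 [0.743 0.337 0.175] 0.19
0.38 [0.754 0.371 0.17 ] 0.192
```

Request:
send_rows:
  commands:
    - {"delta_pos":[0.002,0.012,0],"angular":[0,0,0],"grip":0.065}
    - {"delta_pos":[0.004,0.018,0],"angular":[0,0,0],"grip":0.065}
    - {"delta_pos":[0.004,0.02,0],"angular":[0,0,0],"grip":0.065}
    - {"delta_pos":[0.004,0.02,0],"angular":[0,0,0],"grip":0.065}
    - {"delta_pos":[0.004,0.016,0],"angular":[0,0,0],"grip":0.065}
    - {"delta_pos":[0.001,0.008,0],"angular":[0,0,0],"grip":0.065}
    - {"delta_pos":[0,0,0],"angular":[0,0,0],"grip":0.065}
    - {"delta_pos":[0,0,0],"angular":[0,0,0],"grip":0.065}
    - {"delta_pos":[0,0,0],"angular":[0,0,0],"grip":0.065}
    - {"delta_pos":[0,0,0],"angular":[0,0,0],"grip":0.065}

```text
clock: 15.6
eef_pos: [0.5462, 0.2196, 0.3389]
tool_rot: [-2.405, -2.017, 0.008]
wrist_force: [-0.2, -0.9, -0.6]
gripper_width: 0.0651
```

Run:
```python
from h import *
p,d=snap('scene','s11',(130,50,290,200),4)
o=status.get_obs();print(o['eef_pos'].round(4),R.from_rotvec(o['tool_rot']).as_matrix().round(3),o['wrist_force'])
W=cloud('scene',d);hsv=cv2.cvtColor(p,cv2.COLOR_RGB2HSV);h,s,v=cv2.split(hsv)
m=(d>0)&(np.hypot(W[...,0]-.548,W[...,1]-.214)<.05)&(W[...,2]>.2)&((h<8)|(h>172))&(s>120);P=W[m];print(len(P),P.mean(0),P.min(0),P.max(0))
```

```text
[0.5462 0.2194 0.339 ] [[ 0.174  0.985 -0.006]
 [ 0.985 -0.174 -0.001]
 [-0.002 -0.005 -1.   ]] [ 0.79129023  0.32108278 -0.1223888 ]
69 [0.5476574  0.21279871 0.257349  ] [0.52414414 0.19345018 0.24873868] [0.56824825 0.22302158 0.50460522]
```

View pics/s11.png

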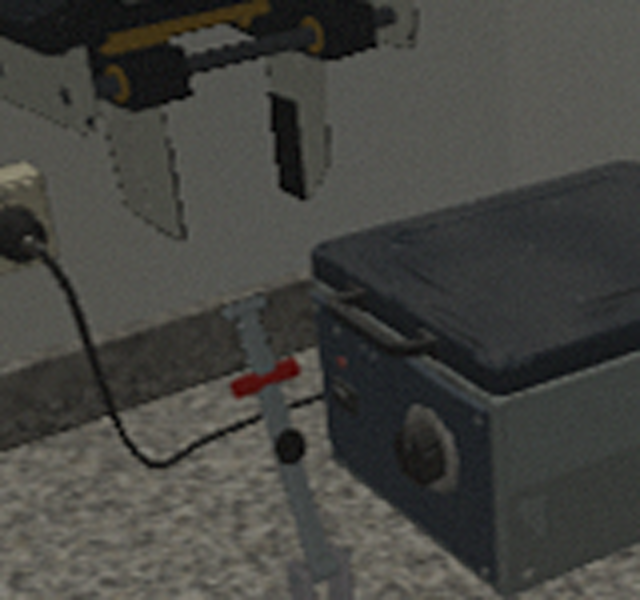

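Request:
send_rows:
  commands:
    - {"delta_pos":[0.0015,-0.004,0],"angular":[0,-0.004,0],"grip":0.065}
    - {"delta_pos":[0,0,0],"angular":[0,0,0],"grip":0.065}
    - {"delta_pos":[0,0,-0.015],"angular":[0,0,0],"grip":0.065}
    - {"delta_pos":[0,0,-0.02],"angular":[0,0,0],"grip":0.065}
    - {"delta_pos":[0,0,-0.02],"angular":[0,0,0],"grip":0.065}
    - {"delta_pos":[0,0,-0.02],"angular":[0,0,0],"grip":0.065}
    - {"delta_pos":[0,0,-0.01],"angular":[0,0,0],"grip":0.065}
    - {"delta_pos":[0,0,-0.005],"angular":[0,0,0],"grip":0.065}
    - {"delta_pos":[0,0,0],"angular":[0,0,0],"grip":0.065}
    - {"delta_pos":[0,0,0],"angular":[0,0,0],"grip":0.065}

```text
clock: 16.65
eef_pos: [0.5495, 0.2116, 0.2495]
tool_rot: [2.412, 2.012, 0.007]
wrist_force: [0.5, 0.3, 0.4]
gripper_width: 0.0649
```

Run:
```python
from h import *
p,d=snap('scene','s12',(130,70,290,220),4)
o=status.get_obs();print(o['eef_pos'].round(4),R.from_rotvec(o['tool_rot']).as_matrix().round(3),o['wrist_force'])
```

```text
[0.5496 0.2117 0.2497] [[ 0.179  0.984  0.004]
 [ 0.984 -0.179  0.002]
 [ 0.003  0.004 -1.   ]] [-0.86765747  0.99550836  0.13180803]
```

View pics/s12.png

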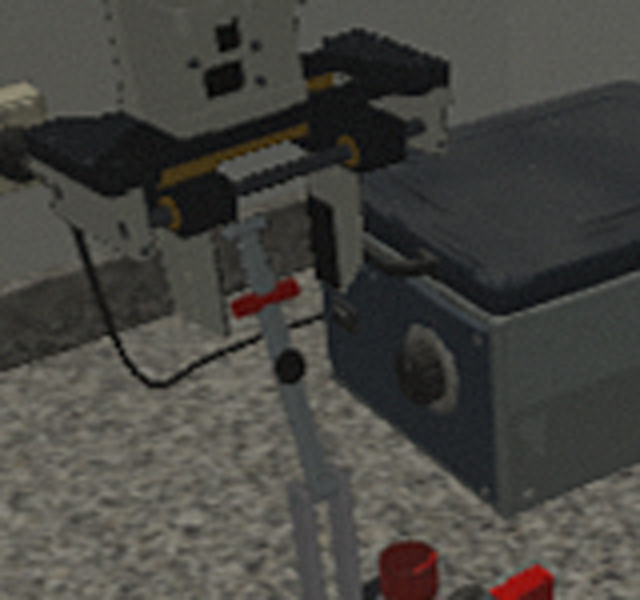

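Request:
send_rows:
  commands:
    - {"delta_pos":[-0.001,0.0022,-0.007],"angular":[0,0,0.005],"grip":0.065}
    - {"delta_pos":[0,0,-0.006],"angular":[0,0,0],"grip":0.065}
    - {"delta_pos":[0,0,0],"angular":[0,0,0],"grip":0.065}
    - {"delta_pos":[0,0,0],"angular":[0,0,0],"grip":0.055}
    - {"delta_pos":[0,0,0],"angular":[0,0,0],"grip":0.045}
    - {"delta_pos":[0,0,0],"angular":[0,0,0],"grip":0.033}
    - {"delta_pos":[0,0,0],"angular":[0,0,0],"grip":0.033}
    - {"delta_pos":[0,0,0],"angular":[0,0,0],"grip":0.033}
    - {"delta_pos":[0,0,0],"angular":[0,0,0],"grip":0.033}
    - {"delta_pos":[0,0,0],"angular":[0,0,0],"grip":0.033}

```text
clock: 17.7
eef_pos: [0.5493, 0.2146, 0.2372]
tool_rot: [2.406, 2.019, 0.012]
wrist_force: [0.4, -0.6, -0.9]
gripper_width: 0.0352
```

Run:
```python
from h import *
p,d=snap('scene','s13',(130,70,290,220),4)
o=status.get_obs();print(o['eef_pos'].round(4),R.from_rotvec(o['tool_rot']).as_matrix().round(3),o['wrist_force'],o['gripper_width'])
```

```text
[0.5493 0.2146 0.2372] [[ 0.174  0.985  0.007]
 [ 0.985 -0.174  0.004]
 [ 0.005  0.006 -1.   ]] [-0.8940148   0.00783726  0.19453602] 0.03509114298466325
```

View pics/s13.png

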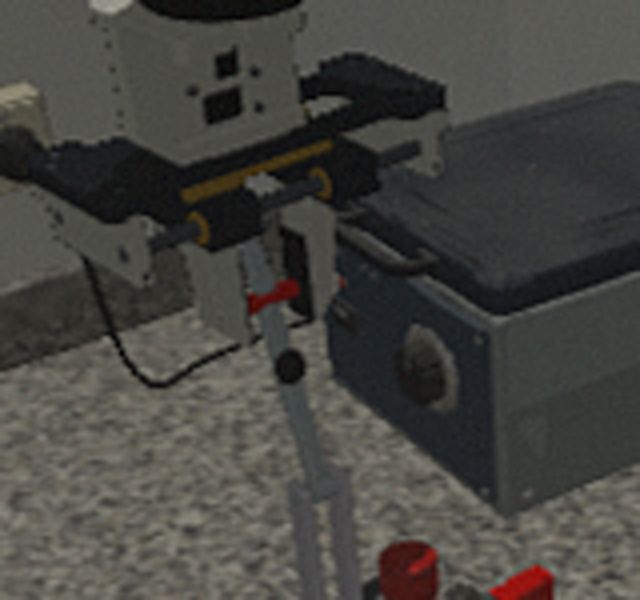

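Request:
send_rows:
  commands:
    - {"delta_pos":[-0.0025,-0.0146,0.003],"angular":[0,0,0],"grip":0.033}
    - {"delta_pos":[-0.0027,-0.0154,0.001],"angular":[0,0,0],"grip":0.033}
    - {"delta_pos":[-0.0027,-0.0153,-0.0015],"angular":[0,0,0],"grip":0.033}
    - {"delta_pos":[-0.0026,-0.0149,-0.0038],"angular":[0,0,0],"grip":0.033}
    - {"delta_pos":[-0.0025,-0.0142,-0.006],"angular":[0,0,0],"grip":0.033}
    - {"delta_pos":[-0.0015,-0.0089,-0.005],"angular":[0,0,0],"grip":0.033}
    - {"delta_pos":[0,0,0],"angular":[0,0,0],"grip":0.033}
    - {"delta_pos":[0,0,0],"angular":[0,0,0],"grip":0.033}
    - {"delta_pos":[0,0,0],"angular":[0,0,0],"grip":0.033}
    - {"delta_pos":[0,0,0],"angular":[0,0,0],"grip":0.033}

```text
clock: 18.75
eef_pos: [0.5336, 0.1256, 0.2231]
tool_rot: [-2.407, -2.019, -0.017]
wrist_force: [1.1, 1.9, 0.6]
gripper_width: 0.0351
```

```bash
cat > bar.py <<'E'
from h import *
import sys
p,d=snap('scene',sys.argv[1],(150,90,310,240),4)
o=status.get_obs();e=o['eef_pos'];M=R.from_rotvec(o['tool_rot']).as_matrix()
g=e-.019*M[:,2];hz=np.array([.5433,.186,.153]);y=np.array([.172,.985,0]);x=np.array([.985,-.172,0])
r=g-hz;u=r@y;print('tcp',e.round(4),'zaxis',M[:,2].round(3),'F',o['wrist_force'].round(1),'w',o['gripper_width'].round(4))
print('grasp u,z,x',u.round(4),r[2].round(4),(r@x).round(4),'radius',np.hypot(u,r[2]).round(4),'angle',np.arctan2(r[2],-u).round(3))
E
python3 bar.py s14
```

```text
Traceback (most recent call last):
  File "bar.py", line 6, in <module>
    r=g-hz;u=r@y;print('tcp',e.round(4),'zaxis',M[:,2].round(3),'F',o['wrist_force'].round(1),'w',o['gripper_width'].round(4))
                                                                                                  ^^^^^^^^^^^^^^^^^^^^^^^^
AttributeError: 'float' object has no attribute 'round'
```

View pics/s14.png

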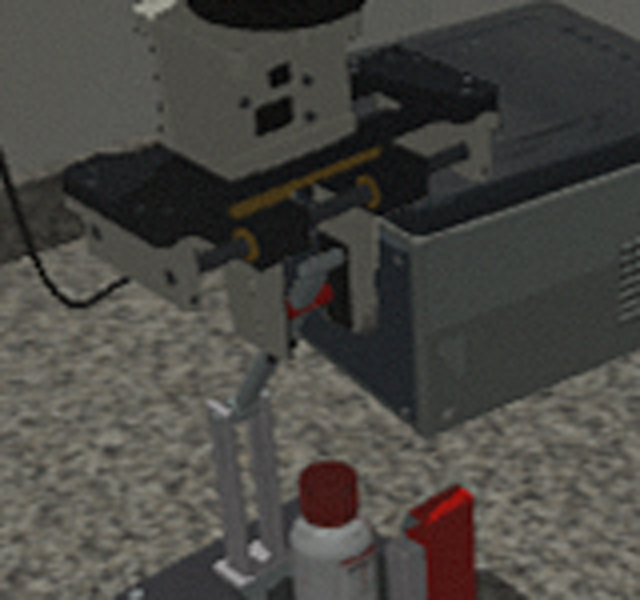

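Request:
send_rows:
  commands:
    - {"delta_pos":[-0.0017,-0.0097,-0.0077],"angular":[-0.003,0.005,0],"grip":0.033}
    - {"delta_pos":[-0.0019,-0.0107,-0.011],"angular":[0,0,0],"grip":0.033}
    - {"delta_pos":[-0.0016,-0.009,-0.0126],"angular":[0,0,0],"grip":0.033}
    - {"delta_pos":[-0.0012,-0.007,-0.0138],"angular":[0,0,0],"grip":0.033}
    - {"delta_pos":[-0.0006,-0.0035,-0.0095],"angular":[0,0,0],"grip":0.033}
    - {"delta_pos":[0,0,0],"angular":[0,0,0],"grip":0.033}
    - {"delta_pos":[0,0,0],"angular":[0,0,0],"grip":0.033}
    - {"delta_pos":[0,0,0],"angular":[0,0,0],"grip":0.033}
    - {"delta_pos":[0,0,0],"angular":[0,0,0],"grip":0.033}
    - {"delta_pos":[0,0,0],"angular":[0,0,0],"grip":0.033}

```text
clock: 19.8
eef_pos: [0.5261, 0.0833, 0.1652]
tool_rot: [-2.404, -2.021, -0.01]
wrist_force: [1.4, 2.7, 0.2]
gripper_width: 0.0348
```

```bash
sed -i "s/o\['gripper_width'\].round(4)/round(o['gripper_width'],4)/" bar.py; python3 bar.py s15
```

```text
tcp [0.5261 0.0833 0.1652] zaxis [ 0.004  0.004 -1.   ] F [ 0.9  2.3 -0.9] w 0.0351
grasp u,z,x -0.1043 0.0312 0.0007 radius 0.1088 angle 0.291
```

View pics/s15.png

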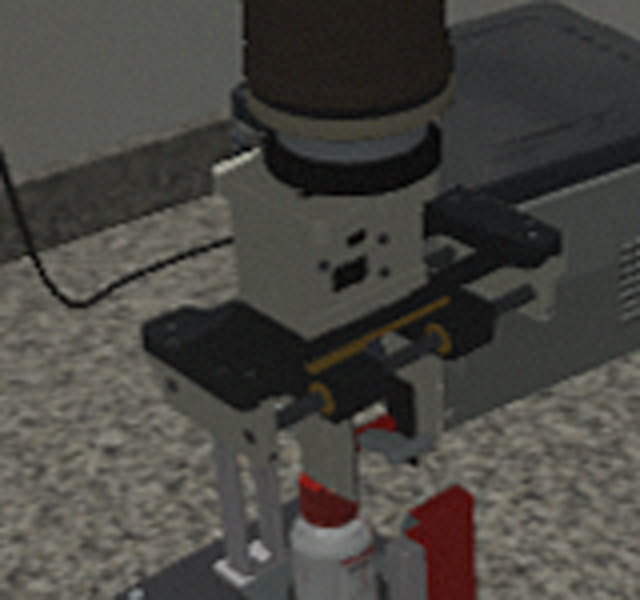

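Request:
send_rows:
  commands:
    - {"delta_pos":[0,0,-0.006],"angular":[0,0,0],"grip":0.033}
    - {"delta_pos":[0,0,-0.006],"angular":[0,0,0],"grip":0.033}
    - {"delta_pos":[0,0,-0.005],"angular":[0,0,0],"grip":0.033}
    - {"delta_pos":[0,0,-0.004],"angular":[0,0,0],"grip":0.033}
    - {"delta_pos":[0,0,-0.003],"angular":[0,0,0],"grip":0.033}
    - {"delta_pos":[0,0,0],"angular":[0,0,0],"grip":0.033}
    - {"delta_pos":[0,0,0],"angular":[0,0,0],"grip":0.033}
    - {"delta_pos":[0,0,0],"angular":[0,0,0],"grip":0.033}
    - {"delta_pos":[0,0,0],"angular":[0,0,0],"grip":0.033}
    - {"delta_pos":[0,0,0],"angular":[0,0,0],"grip":0.033}

```text
clock: 20.85
eef_pos: [0.5255, 0.0792, 0.1394]
tool_rot: [2.407, 2.016, 0.004]
wrist_force: [-1.5, -2.8, 0.8]
gripper_width: 0.035
```

```bash
python3 bar.py s16
```

```text
tcp [0.5255 0.0792 0.1394] zaxis [ 0.003  0.001 -1.   ] F [-0.5 -2.2  1.6] w 0.035
grasp u,z,x -0.1083 0.0054 0.0007 radius 0.1084 angle 0.049
```

View pics/s16.png

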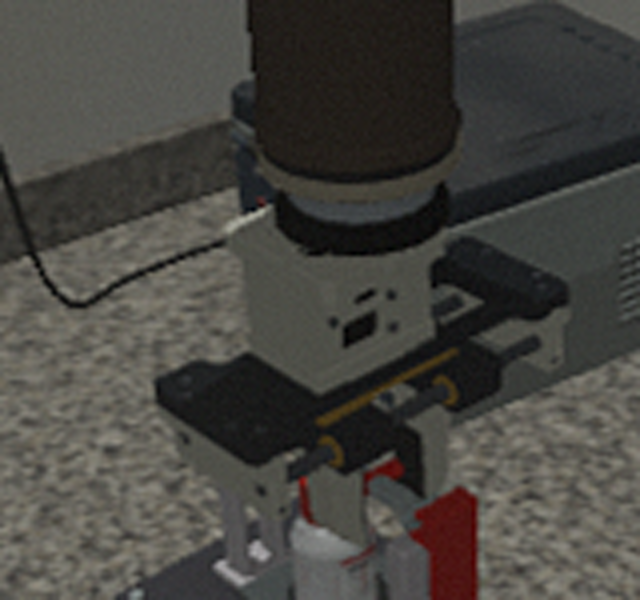

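Request:
send_rows:
  commands:
    - {"delta_pos":[0,0,-0.003],"angular":[0,0,0],"grip":0.033}
    - {"delta_pos":[0,0,-0.003],"angular":[0,0,0],"grip":0.033}
    - {"delta_pos":[0,0,-0.003],"angular":[0,0,0],"grip":0.033}
    - {"delta_pos":[0,0,-0.003],"angular":[0,0,0],"grip":0.033}
    - {"delta_pos":[0,0,-0.003],"angular":[0,0,0],"grip":0.033}
    - {"delta_pos":[0,0,-0.002],"angular":[0,0,0],"grip":0.033}
    - {"delta_pos":[0,0,-0.002],"angular":[0,0,0],"grip":0.033}
    - {"delta_pos":[0,0,-0.002],"angular":[0,0,0],"grip":0.033}
    - {"delta_pos":[0,0,-0.002],"angular":[0,0,0],"grip":0.033}
    - {"delta_pos":[0,0,-0.002],"angular":[0,0,0],"grip":0.033}

```text
clock: 21.9
eef_pos: [0.526, 0.0794, 0.1256]
tool_rot: [-2.405, -2.012, -0.019]
wrist_force: [-13.3, -2.9, 34.5]
gripper_width: 0.0352
```

```bash
python3 bar.py s17
```

```text
tcp [0.526  0.0793 0.1256] zaxis [ 0.005  0.013 -1.   ] F [-12.4  -2.8  34.5] w 0.035
grasp u,z,x -0.1083 -0.0084 0.0012 radius 0.1086 angle -0.078
```

View pics/s17.png

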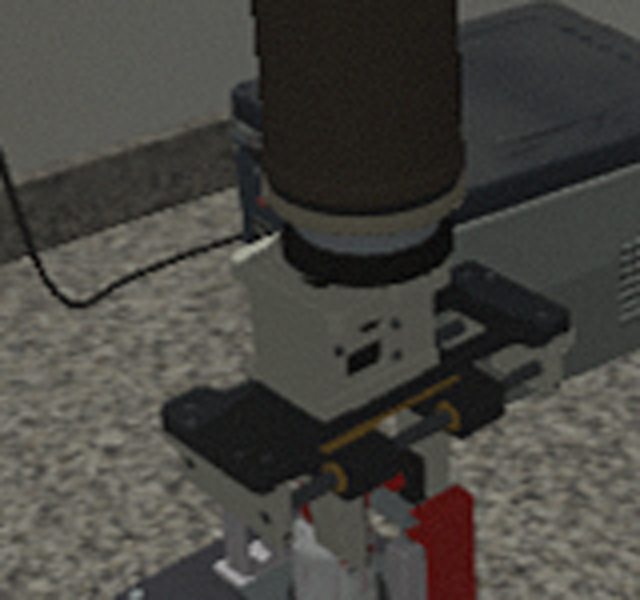

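Request:
send_rows:
  commands:
    - {"delta_pos":[0,0,0.0005],"angular":[0,0,0],"grip":0.033}
    - {"delta_pos":[0,0,0],"angular":[0,0,0],"grip":0.033}
    - {"delta_pos":[0,0,0],"angular":[0,0,0],"grip":0.04}
    - {"delta_pos":[0,0,0],"angular":[0,0,0],"grip":0.05}
    - {"delta_pos":[0,0,0],"angular":[0,0,0],"grip":0.06}
    - {"delta_pos":[0,0,0],"angular":[0,0,0],"grip":0.06}
    - {"delta_pos":[0,0,0],"angular":[0,0,0],"grip":0.06}
    - {"delta_pos":[0,0,0],"angular":[0,0,0],"grip":0.06}
    - {"delta_pos":[0,0,0],"angular":[0,0,0],"grip":0.06}
    - {"delta_pos":[0,0,0],"angular":[0,0,0],"grip":0.06}

```text
clock: 22.95
eef_pos: [0.5253, 0.0812, 0.1258]
tool_rot: [-2.401, -2.012, -0.02]
wrist_force: [0.5, 0.8, 0.2]
gripper_width: 0.0601
```

```bash
python3 bar.py s18
```

```text
tcp [0.5253 0.0812 0.1258] zaxis [ 0.004  0.015 -1.   ] F [-0.4  0.4  0.2] w 0.0601
grasp u,z,x -0.1066 -0.0082 0.0003 radius 0.1069 angle -0.077
```

View pics/s18.png

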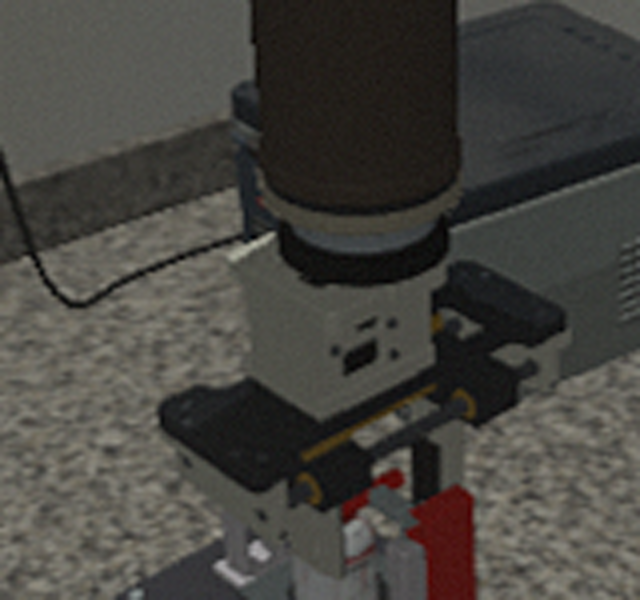

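Released with no load left. I'll rise straight up and look at the bar.

Request:
send_rows:
  commands:
    - {"delta_pos":[0,0,0.005],"angular":[0,0,0],"grip":0.065}
    - {"delta_pos":[0,0,0.015],"angular":[0,0,0],"grip":0.065}
    - {"delta_pos":[0,0,0.025],"angular":[0,0,0],"grip":0.065}
    - {"delta_pos":[0,0,0.03],"angular":[0,0,0],"grip":0.065}
    - {"delta_pos":[0,0,0.03],"angular":[0,0,0],"grip":0.065}
    - {"delta_pos":[0,0,0.03],"angular":[0,0,0],"grip":0.065}
    - {"delta_pos":[0,0,0.02],"angular":[0,0,0],"grip":0.065}
    - {"delta_pos":[0,0,0.01],"angular":[0,0,0],"grip":0.065}
    - {"delta_pos":[0,0,0],"angular":[0,0,0],"grip":0.065}
    - {"delta_pos":[0,0,0],"angular":[0,0,0],"grip":0.065}

```text
clock: 24.0
eef_pos: [0.5234, 0.0796, 0.2987]
tool_rot: [-2.403, -2.009, -0.018]
wrist_force: [0.4, 0.1, -0.4]
gripper_width: 0.0651
```

```bash
python3 bar.py s19
python3 - <<'E'
from h import *
p=np.load('s19.npz')['p'];a=cv2.resize(p[170:290,170:310],None,fx=5,fy=5,interpolation=cv2.INTER_CUBIC);cv2.imwrite('pics/s19c.png',cv2.convertScaleAbs(a[:,:,::-1],alpha=1.5))
d=np.load('s19.npz')['d'];W=cloud('scene',d);h,s,v=cv2.split(cv2.cvtColor(p,cv2.COLOR_RGB2HSV))
x=np.array([.985,-.172]);y=np.array([.172,.985]);r=W[...,:2]-np.array([.5316,.1167]);U=r@y;X=r@x
red=((h<8)|(h>172))&(s>120)
m=red&(U<-.02)&(U>-.05)&(abs(X)<.03)&(W[...,2]>.14)
print('pin',m.sum(),W[m][:,2].mean(),W[m][:,2].max(),U[m].mean())
for lo in np.arange(-.10,.06,.01):
    k=(U>lo)&(U<lo+.01)&(abs(X)<.012)&(W[...,2]>.14)&(W[...,2]<.2)
    if k.any(): print(lo.round(3),k.sum(),np.percentile(W[k][:,2],[50,95]).round(4))
E
```

```text
tcp [0.5233 0.0796 0.2985] zaxis [ 0.002  0.014 -1.   ] F [ 0.8  0.4 -1.3] w 0.065
grasp u,z,x -0.1085 0.1645 -0.0014 radius 0.1971 angle 0.988
pin 60 0.15519984035828996 0.15903153818548388 -0.03415623127054339
-0.1 37 [0.1582 0.1691]
-0.09 152 [0.1628 0.174 ]
-0.08 45 [0.1591 0.1738]
-0.07 11 [0.1477 0.1549]
-0.06 29 [0.1555 0.1571]
-0.05 26 [0.1559 0.1575]
-0.04 48 [0.156  0.1578]
-0.03 23 [0.1559 0.1577]
-0.02 34 [0.1552 0.157 ]
-0.01 50 [0.1485 0.1567]
-0.0 43 [0.152  0.1574]
0.01 30 [0.1554 0.157 ]
0.02 22 [0.1558 0.1571]
0.03 21 [0.1556 0.1574]
0.04 22 [0.1559 0.1574]
0.05 24 [0.1559 0.1571]
```

View pics/s19c.png

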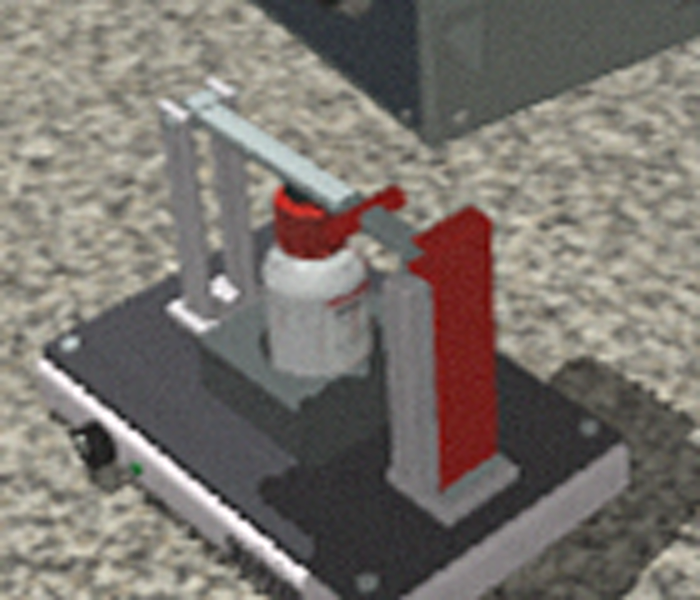

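Run:
```python
from h import *
p,d=snap('scene','s20')
h,s,v=cv2.split(cv2.cvtColor(p,cv2.COLOR_RGB2HSV));W=cloud('scene',d)
for nm,m in(("green",(h>60)&(h<90)&(s>150)),("blue",(h>100)&(h<130)&(s>150)),("pink",(h>160)&(s>60)&(s<=165)&(v>100))):
    k,l,st,c=cv2.connectedComponentsWithStats(m.astype(np.uint8))
    for i in range(1,k):
        if 30<st[i,4]<260: print(nm,c[i].round(1),np.median(W[l==i],0).round(3))
```

```text
green [333.4 300.7] [ 0.482 -0.146  0.091]
blue [359.9 222.4] [ 0.754 -0.07   0.052]
blue [552.2 293.5] [ 0.704 -0.447  0.102]
pink [368.4 231.6] [ 0.681 -0.119  0.097]
pink [366.  248.2] [ 0.669 -0.125  0.065]
pink [363.1 267. ] [ 0.669 -0.126  0.006]
```

View pics/s20.png

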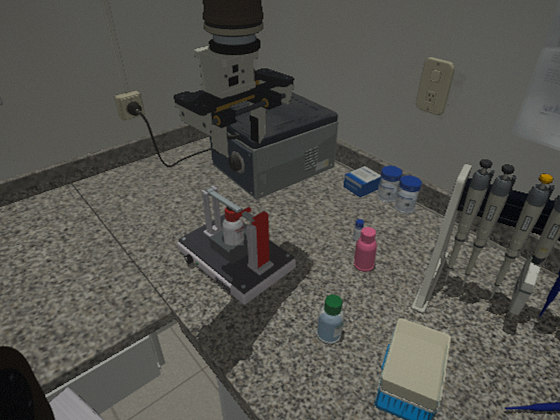

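The bar is level over the bottle (scene 232,225) and its end is under the red catch (262,240). The gripper is clear, and the green (331,320), blue (360,222) and pink (367,250) items have not moved.

```bash
python3 -c "
from cell import robot
print(robot.close_job())"
```

```text
the job is handed in; nothing more can be done
None
```

The red-capped bottle is standing on the bottom of the shaker's pocket, and the bar is closed over it with its end under the red catch. I handed the job in at about 24 s.

**Final checks:**
- **Bottle:** it stands upright, with the cap top measured at about 0.145 m, as expected for a bottle fully down.
- **Bar:** it is level to within about 0.5 mm along its length. Its top measured about 0.156 m against an expected 0.157 m. I judged the catch hold from this and the picture, and did not tug the bar to test it.
- **Other items:** the green bottle, blue vial and pink look-alike are within 1–2 mm of where they started, which is within measuring noise. The gripper is clear of everything.

**Disagreements:**
- **Cameras:** the two cameras differed by about 5–6 mm in y, more than the stated 2 mm. I used the mean, checked against the arm's own position, and then lined the bottle up with the pocket in the scene view.
- **Final press:** I pushed about 14 mm lower than planned to finish the press, with the fingers sliding down the pin. The force at the end was about 35 N, well above the 7 N the catch needs and under the 120 N wrist limit. The force came through the finger pinch on the pin, and I saw no contact by the gripper's body.

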